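# Gauge a turned pin with a go / no-go fork and lay it in the cradle

## Robot

A 6-joint arm with a two-finger parallel gripper is mounted at the origin on the work surface; the furniture and walls round the work are solid. World frame = base frame: x ahead of the robot, y to its left, z up, the work surface at z = 0. Lengths are in mm, angles in degrees, forces in N, time in s.
With the tool pointing down it reaches from about 375 to 750 mm from the base axis. Payload 9 kg.
Tool frame: the origin (TCP) lies midway between the tips of the shut fingers; the grasp point (between the pads) lies 19 mm behind it; z points along the fingers, y is the line along which they close (so a half turn about z gives the same grasp; the last joint's range is limited). The gripper opens to 85 mm and grips with 20 to 120 N. Pads are 22 mm wide; open, the fingers measure 114 mm over their backs; the gripper's body (76 mm by 85 mm) begins 54 mm behind the grasp point. The pads swing forward as they close: fully open they stand 13 mm farther back than shut.
Start: joints at [64.131, 5.964, 5.575, 89.605, 0, 77.527], TCP at [139.008, 583.707, 231.331] pointing down, gripper open.
Joint ranges: [-171.21, 171.21], [-48.23, 106.86], [-62.78, 66.21], [-105.2, 120.99], [-86.42, 89.51], [-180, 180]. Speed limits (degrees/s): [127.2, 127.2, 147.25, 180, 180, 180].

## Interface

Orientations are given as a 3x3 rotation matrix whose columns are the frame's x, y, z axes.
In Python, from bench import robot gives the robot as it stands. The module is installed in compiled form; this text tells all that it offers.
- The arm moves only by the shell command python3 -m crank 'ROWS' [FORCE]. ROWS is JSON, one flat list of numbers, 7 for each row, row after row: the turn, a rotation vector about the tool's x, y, z in degrees, then the shift along the tool's x, y, z in m, then the opening in per cent of the stroke, from 0 (shut) to 100 (fully open). A call has 1 to 8 rows; each row shifts and turns the commanded pose from where the row before left it, along the tool's axes as they then stand; what a row does not reach is not made up. A row lasts 1/8 s, in which the tool goes at most 62.5 mm and 10.7 degrees, less where a joint would pass 70% of its speed; a pose out of reach is approached as far as the arm can. A call with a gripper value outside its range is refused whole. The fingers move at their own pace and stop on an object; FORCE is the grip in N (left out, the last holds). Time passes only in rows, so rows that do not move let the fingers close. It gives the time, the measured TCP pose, the force, the opening and the grip force at its end, in the units of the state.
- robot.state(): the state, without advancing time (a new reading comes with each control period).
- robot.capture(name): name is "side" or "top"; returns a dict with "color" (400x640x3 uint8, blue, green, red), "intrinsics" (3x3 intrinsics, pixels), "D" ([k1, k2, p1, p2, k3] as OpenCV has them; the pictures are not rectified), "cam_to_world" (4x4, takes a point from camera to world coordinates). Camera axes: x right, y up, looking along -z (the intrinsics and any distortion apply to the point x, -y, -z); pixel columns grow to the right and rows downward; lengths in mm; the calibration is good to about 2 mm. A picture is of the moment at which its call begins. There is no depth.
- robot.sign_off(): hands the job in; it is judged then, once.
The state is a dict: "t": time; "joint_positions": joint angles; "joint_vel": joint speeds; "joint_torque": joint torques, N m; "eef_pos": TCP position; "tcp_rot": TCP orientation; "force": force on the tool from outside, world axes, zero at the start; "wrist_torque": the same for the moment, N m; "grip_width": opening from 0.0 (shut) to 1.0 (fully open); "grip_force": force on a finger pad.
Only numpy, scipy, OpenCV 4.12 (cv2) and the standard library are available. Lean on these libraries where they do the work, as an engineer would, in place of code of your own. Each camera call takes 0.05 s, during which the arm holds its last target. There are 200 camera calls.

## Task

Take the pin with the thin stub end out of the sloping rack and check it in the upright fork gauge: holding it level and square across the fork, lower the part of it that lies between its two dark grooves right through the upper (go) gap, then let the lower (no-go) gap stop it under a gentle push. Draw it out again and lay it gently, level, centred in both notches of the V-block cradle, without disturbing the plain pin or the things standing round.

Things in the scene. Friction and masses are not known exactly. Their poses are not given: they have to be found in the camera images.
- spigot_pin: the pin to check: steel bar 30 mm diameter, 160 mm long, 0.3 kg, plus a thinner stub (18 mm diameter, 25 mm long) at one end. Origin mid-bar on the axis; x runs along it to the stub (its end at x = +105). Fine dark grooves ring it at x = +20 and +60 mm. At first it lies loose in one of the rack's two places, sloping 30 degrees, stub end up, low end against the rack's stop
- journal (a point): point on the pin's axis midway between its two dark grooves, 40 mm from the middle of the bar towards the stub: this stretch goes into the gauge
- plain_pin: the other pin in the rack, same bar 30 x 160 mm without stub or grooves; origin and x axis likewise; to be left where it lies
- rack: fixed rack, 172 x 124 mm, origin at centre of underside; deck rises 30 degrees along +x (to the robot's right). Places at y = +35 and -35 mm; pins' axes 38 mm above the deck, middles at x = -19, z = 95 mm. Each pin rests on two V saddles (18 thick, 56 wide, centred 56 mm either side of its middle; 94 mm free between) and a 46 mm high stop at the low end; it lifts out square to the deck
- gauge: fixed upright steel fork on a foot 60 x 112 x 12 mm; origin at centre of underside. Fork plate 14 mm thick along x, 112 wide along y, 148 high, slot open at the top, centred on y = 0; a pin in it lies along x, either way round. Slot from the top: lead-in 56 mm wide at z = 148 to 33 at z = 132; go gap 33 wide to z = 114; relief 48 wide to z = 74; below that no-go gap 26 wide
- go_gap (a point): middle of the go gap, 123 mm above the bench, in the middle of the fork
- nogo_gap (a point): middle of the no-go gap's mouth, 74 mm above the bench, in the middle of the fork; a good 30 mm pin is stopped on the gap's edges with its axis 81.5 mm above the bench
- cradle: fixed V-block cradle: base plate 150 x 50 x 8 mm with two V blocks 24 mm thick along x and 56 mm wide, centred at x = +60 and -60 mm, 96 mm clear between them. Origin at the centre of its underside. A pin laid in both notches lies along the cradle's x axis (either way round) with its axis at z = 45 mm
- seal_box: bystander: carton 70 x 100 x 45 mm (x, y, z), origin at the centre of its underside
- tape_measure: bystander: tape measure 36 x 82 x 66 mm (x, y, z), origin at the centre of its underside
- bearing: bystander: ball bearing lying flat, 62 mm in diameter, 16 mm high, origin at the centre of its underside
- bench_vise: fixed furniture to steer round: bench vise, takes up roughly x 0.36 to 0.58, y 0.08 and beyond, up to 0.2 m high (the wall behind the bench is at x = 0.78)
- bench_grinder: fixed furniture to steer round: bench grinder, takes up roughly x 0.15 to 0.49, y -0.28 to -0.09, up to 0.25 m high

How it is judged:
By the outcome, as a careful person would: the job done as asked, in the order asked, and still so for the second after the job is handed in, with the robot touching nothing.
It also fails if it takes over 58 s, if anything falls off the work surface, if the arm or the gripper's body presses on something with over 40 N, if the wrist force passes 120 N, or if a joint passes its speed limit or range.

## Working session

There is one attempt and no reset: what is moved stays moved. The work goes in short steps, Python scripts to look and compute and a shell command to move; the robot and the scene stay as the last step left them, time stands still between calls to the robot, and variables do not carry over. Pictures are saved under pics/ and viewed, at most 10 in all, crops included, and the job is handed in when it is done.

```bash
mkdir -p pics; python3 - <<'E'
from bench import robot
import cv2,pickle
s=robot.state();print({k:s[k] for k in('t','eef_pos','tcp_rot','force','grip_width')})
for n in('side','top'):
    c=robot.capture(n);cv2.imwrite(f'pics/{n}0.png',c['color']);pickle.dump(c,open(n+'0.pkl','wb'))
    print(n,c['intrinsics'],c['D'],c['cam_to_world'])
E
```

```text
{'t': 0.0, 'eef_pos': array([138.83568586, 583.38198966, 230.50623198]), 'tcp_rot': array([[-9.72796873e-01,  2.31658975e-01, -6.02449718e-04],
       [ 2.31659554e-01,  9.72796179e-01, -1.20187358e-03],
       [ 3.07635982e-04, -1.30874209e-03, -9.99999096e-01]]), 'force': array([ 1.21501581, -0.41232838,  0.37304731]), 'grip_width': 0.9994659533871905}
side [[504.45799666   0.         328.39127671]
 [  0.         504.45799666 200.16185492]
 [  0.           0.           1.        ]] [-0.13416867  0.          0.          0.          0.        ] [[-9.31249671e-01  2.62361561e-01 -2.52864512e-01  2.40253313e+02]
 [-3.64371472e-01 -6.65289271e-01  6.51631503e-01  6.48079043e+02]
 [ 2.73501187e-03  6.98968237e-01  7.15147483e-01  8.63092002e+02]
 [ 0.00000000e+00  0.00000000e+00  0.00000000e+00  1.00000000e+00]]
top [[376.52382442   0.         324.70704075]
 [  0.         376.52382442 195.92234616]
 [  0.           0.           1.        ]] [0.0173603 0.        0.        0.        0.       ] [[ 2.72794291e-02  9.80748118e-01 -1.93362257e-01  3.28960764e+02]
 [-9.99620630e-01  2.74990522e-02 -1.54857739e-03 -7.90565309e+01]
 [ 3.79851442e-03  1.93331145e-01  9.81126210e-01  9.47161083e+02]
 [ 0.00000000e+00  0.00000000e+00  0.00000000e+00  1.00000000e+00]]
```

View pics/top0.png

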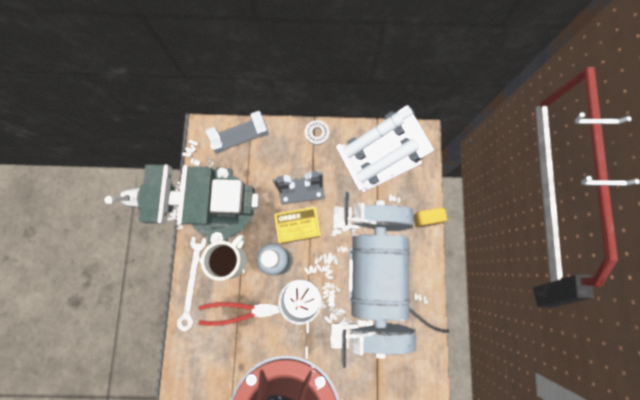

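View pics/side0.png

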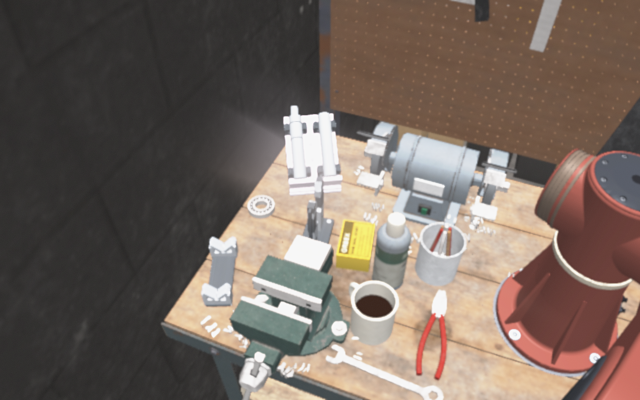

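The top view shows the cradle at about (237,133), the bearing at (317,131), the gauge at (299,188), the rack at (385,148), the carton at (297,225) and the tape at (431,216). I'll enlarge both views.

```bash
python3 - <<'E'
import cv2
a=cv2.imread('pics/top0.png')[95:245,190:450];cv2.imwrite('pics/t1.png',cv2.resize(a,None,fx=3,fy=3,interpolation=cv2.INTER_CUBIC))
a=cv2.imread('pics/side0.png')[95:315,190:350]
a=cv2.convertScaleAbs(a,alpha=.85)
cv2.imwrite('pics/s1.png',cv2.resize(a,(430,592),interpolation=cv2.INTER_CUBIC))
E
```

```text
(no output)
```

View pics/t1.png

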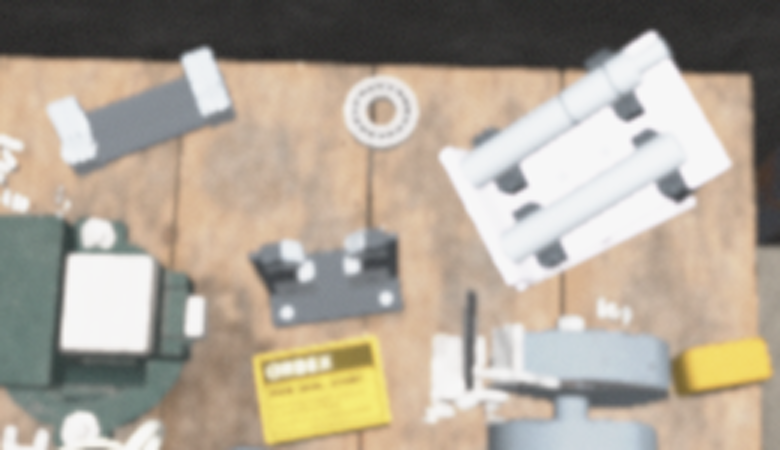

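View pics/s1.png

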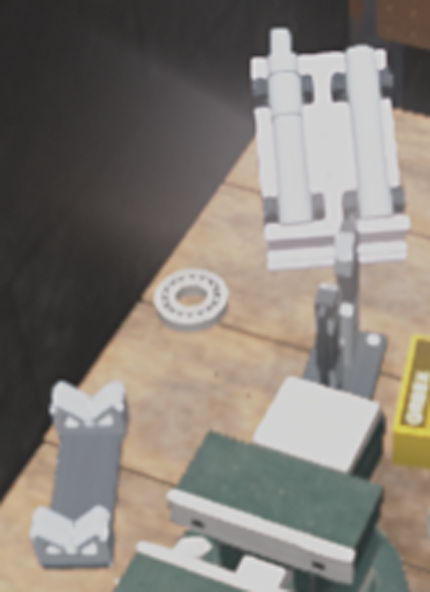

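Pin with stub and grooves is the far one (top crop stub end ≈(655,42), bar low end ≈(475,172)). Fork foot's near edge runs (275,325)-(402,307), and the cradle blocks are at ≈(72,130) and (205,82). Next is a least-squares pose fit over both views, with an overlay to check.

```bash
cat > h.py <<'E'
import numpy as np,cv2,pickle
from scipy.optimize import least_squares
def load(s='0'): return {n:pickle.load(open(n+s+'.pkl','rb')) for n in('top','side')}
def proj(c,P):
    M=np.linalg.inv(c['cam_to_world']); q=np.atleast_2d(P)@M[:3,:3].T+M[:3,3]; q=q*[1,-1,-1]
    return cv2.projectPoints(q.reshape(-1,1,3),np.zeros(3),np.zeros(3),c['intrinsics'],np.array(c['D']))[0].reshape(-1,2)
def ray(c,uv):
    p=cv2.undistortPoints(np.array(uv,float).reshape(1,1,2),c['intrinsics'],np.array(c['D']))[0,0]
    T=c['cam_to_world']; return T[:3,3],T[:3,:3]@[p[0],-p[1],-1]
def onplane(c,uv,z):
    o,d=ray(c,uv); return o+d*(z-o[2])/d[2]
tp=lambda u,v:(189.5+(u+.5)/3,94.5+(v+.5)/3)
sd=lambda u,v:(189.5+(u+.5)/2.6875,94.5+(v+.5)/2.691)
def place(p,P):
    a=np.radians(p[2]);R=np.array([[np.cos(a),-np.sin(a),0],[np.sin(a),np.cos(a),0],[0,0,1]])
    return np.atleast_2d(P)@R.T+[p[0],p[1],0]
c30,s30=np.cos(np.pi/6),.5
def pin(side,x): return [-19+x*c30,35*side,95+x*s30]
E
python3 - <<'E'
from h import *
C=load()
obs={'rack':([600,-230,-60],[ # yaw, side of spigot: far from robot
 ('top',pin(1,105),tp(655,42)),('top',pin(1,-80),tp(475,172)),('top',pin(-1,80),tp(672,148)),('top',pin(-1,-80),tp(512,240)),
 ('side',pin(1,105),sd(280,36)),('side',pin(1,-80),sd(297,214)),('side',pin(-1,80),sd(362,52)),('side',pin(-1,-80),sd(376,206)),
 ('side',[-86,62,0],sd(267,268)),('side',[-86,-62,0],sd(408,258)),('top',[-86,-62,10],tp(520,290))]),
'gauge':([540,-20,0],[('top',[-30,56,12],tp(275,325)),('top',[-30,-56,12],tp(402,307)),('side',[-30,-56,12],sd(385,335)),
 ]),
'cradle':([640,140,110],[('top',[-75,-25,4],tp(232,115)),('top',[75,-25,4],tp(85,172)),('side',[75,-25,4],sd(108,563)),('side',[75,25,4],sd(38,562))])}
for k,(p0,o) in obs.items():
    f=lambda p:np.concatenate([proj(C[n],place(p,P))[0]-uv for n,P,uv in o])
    r=min((least_squares(f,[p0[0],p0[1],y],loss='soft_l1') for y in range(-180,180,45)),key=lambda r:r.cost)
    r.x[2]=(r.x[2]+180)%360-180
    print(k,r.x.round(1),r.fun.reshape(-1,2).round(1).tolist())
for n,u in(('bearing',(382,111)),('seal',(320,390)),('tape',(722,365))): print(n,onplane(C['top'],tp(*u),{'bearing':16,'seal':45,'tape':66}[n]).round())
E
```

```text
rack [ 624.5 -224.8  -62.4] [[5.0, 1.9], [-0.8, 0.9], [4.5, -1.0], [-0.2, 3.0], [-0.1, -2.0], [-0.5, 4.1], [-1.1, -0.5], [-0.2, 4.9], [0.3, 0.8], [-1.3, 0.6], [1.1, -0.5]]
gauge [530.5 -16.1   9.5] [[-1.2, 0.1], [0.5, 0.1], [-0.1, -0.5]]
cradle [629.3 129.7 112.5] [[3.5, -0.4], [-1.9, -0.0], [-1.1, -0.0], [49.8, 0.2]]
bearing [683. -53.  16.]
seal [434. -11.  45.]
tape [ 461. -328.   66.]
```

```bash
cat > fit.py <<'E'
from h import *
C=load()
obs={'rack':([624,-225,-60],[
 ('top',pin(1,105),tp(655,42)),('top',pin(1,-80),tp(475,172)),('top',pin(-1,80),tp(672,148)),
 ('side',pin(1,105),sd(280,36)),('side',pin(-1,80),sd(362,52)),
 ('side',[-86,62,0],sd(267,268)),('side',[-86,-62,0],sd(408,258)),('top',[-86,-62,10],tp(520,290))]),
'gauge':([530,-16,9],[('top',[-30,56,12],tp(275,325)),('top',[-30,-56,12],tp(402,307)),('side',[-30,-56,12],sd(385,335))]),
'cradle':([640,140,110],[('top',[-75,25,4],tp(232,115)),('top',[75,25,4],tp(85,172)),('side',[75,25,4],sd(108,563)),('side',[75,-25,4],sd(38,562))])}
R={}
for k,(p0,o) in obs.items():
    f=lambda p:np.concatenate([proj(C[n],place(p,P))[0]-uv for n,P,uv in o])
    r=least_squares(f,p0,loss='soft_l1');R[k]=r.x
    print(k,r.x.round(1),r.fun.reshape(-1,2).round(1).tolist())
lines=[]
for s,xs in((1,(-80,20,60,80,105)),(-1,(-80,80))):
    for a,b in((-15,-15),(15,15)): pass
    P=[pin(s,x) for x in xs]; lines.append(('rack',[P[0],P[-1]]))
    for x in xs: q=np.array(pin(s,x)); lines.append(('rack',[q+[0,-15,0],q+[0,15,0]]))
lines.append(('rack',[[-86,-62,0],[86,-62,0],[86,62,0],[-86,62,0],[-86,-62,0]]))
lines.append(('gauge',[[-30,-56,12],[30,-56,12],[30,56,12],[-30,56,12],[-30,-56,12]]))
for s in(-7,7): lines.append(('gauge',[[s,-56,12],[s,-56,148],[s,-28,148],[s,-16.5,132],[s,-16.5,114],[s,-24,114],[s,-24,74],[s,-13,74],[s,13,74],[s,24,74],[s,24,114],[s,16.5,114],[s,16.5,132],[s,28,148],[s,56,148],[s,56,12]]))
lines.append(('cradle',[[-75,-25,8],[75,-25,8],[75,25,8],[-75,25,8],[-75,-25,8]]))
for s in(48,72,-48,-72): lines.append(('cradle',[[s,-28,0],[s,-28,48],[s,0,24],[s,28,48],[s,28,0]]))
out=[]
for n,x0,y0,w,h,f in(('top',190,95,260,150,3),('side',190,95,160,220,2.7)):
    im=cv2.resize(cv2.convertScaleAbs(C[n]['color'][y0:y0+h,x0:x0+w],alpha=.75),None,fx=f,fy=f,interpolation=cv2.INTER_CUBIC)
    for k,P in lines:
        q=((proj(C[n],place(R[k],np.array(P,float)))-[x0,y0]+.5)*f*8).astype(int)
        cv2.polylines(im,[q.reshape(-1,1,2)],False,(0,0,255),1,cv2.LINE_AA,3)
    cv2.imwrite(f'pics/{n}_ov.png',im)
E
python3 fit.py; python3 -c "
import cv2,numpy as np
a=cv2.imread('pics/top_ov.png');b=cv2.imread('pics/side_ov.png')
a=a[:340,:750];print(a.shape,b.shape)
# side parts: rack and gauge/cradle
g=b[40:400,120:432];k=b[330:590,30:350]
cv2.imwrite('pics/ov1.png',a)
s=np.zeros((594,640,3),np.uint8);s[:,:432]=b;cv2.imwrite('pics/ov2.png',s[:,:432])"
```

```text
rack [ 623.5 -222.   -62.1] [[3.7, 2.3], [-1.9, 1.4], [3.3, -0.7], [-0.3, -1.3], [-1.3, 0.2], [0.3, 1.7], [-1.2, 1.4], [0.1, -0.1]]
gauge [530.5 -16.1   9.5] [[-1.2, 0.1], [0.5, 0.1], [-0.1, -0.5]]
cradle [674.9 148.2 112.6] [[3.7, -0.3], [-1.7, 0.2], [-0.7, -0.2], [0.7, 0.3]]
(340, 750, 3) (594, 432, 3)
```

View pics/ov1.png

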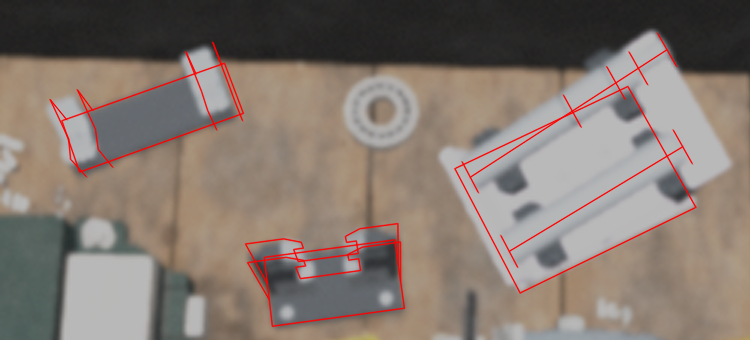

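View pics/ov2.png

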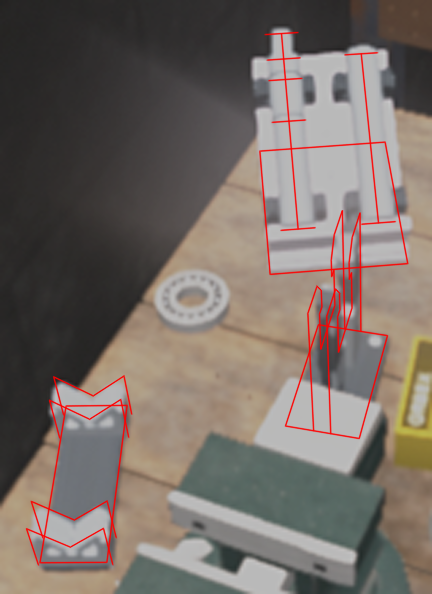

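The overlay lies within about 2 px of the pins, gauge and cradle. The rack corner I used, (520,290), is evidently the top of the stop and not the base, so I'll drop it and refine with grooves and prong tops.

```bash
python3 - <<'E'
s=open('fit.py').read()
s=s.replace(",('top',[-86,-62,10],tp(520,290))",",('top',pin(1,20),tp(568,106)),('side',pin(1,20),sd(290,118)),('side',pin(1,60),sd(287,78))")
s=s.replace("('side',[-30,-56,12],sd(385,335))","('side',[-30,-56,12],sd(385,335)),('top',[-7,13,74],tp(300,277)),('top',[-7,-13,74],tp(358,270))")
open('fit.py','w').write(s+'''
import json;json.dump({k:v.tolist() for k,v in R.items()},open('R.json','w'))
for x in(0,40): print(x,place(R['rack'],pin(1,x)).round(1))
''')
E
python3 fit.py
python3 -c "
import cv2,numpy as np
a=cv2.imread('pics/top_ov.png')[:340,:750];b=cv2.imread('pics/side_ov.png')
cv2.imwrite('pics/ov3.png',np.vstack([a,np.hstack([b[20:280,220:432],b[200:460,260:400],b[330:590,0:160],np.zeros((260,238,3),np.uint8)])]))"
```

```text
rack [ 623.3 -222.4  -62.3] [[3.9, 2.4], [-1.7, 1.4], [3.4, -0.6], [-0.1, -1.4], [-1.1, 0.2], [0.4, 1.6], [-1.1, 1.4], [1.3, 1.5], [-1.1, 0.6], [-1.3, 0.0]]
gauge [530.6 -16.1   9.6] [[-1.2, 0.1], [0.5, 0.0], [-0.1, -0.5], [4.4, -0.4], [-4.0, 0.5]]
cradle [674.9 148.2 112.6] [[3.7, -0.3], [-1.7, 0.2], [-0.7, -0.2], [0.7, 0.3]]
0 [[ 645.4 -189.3   95. ]]
40 [[ 661.6 -219.9  115. ]]
```

View pics/ov3.png

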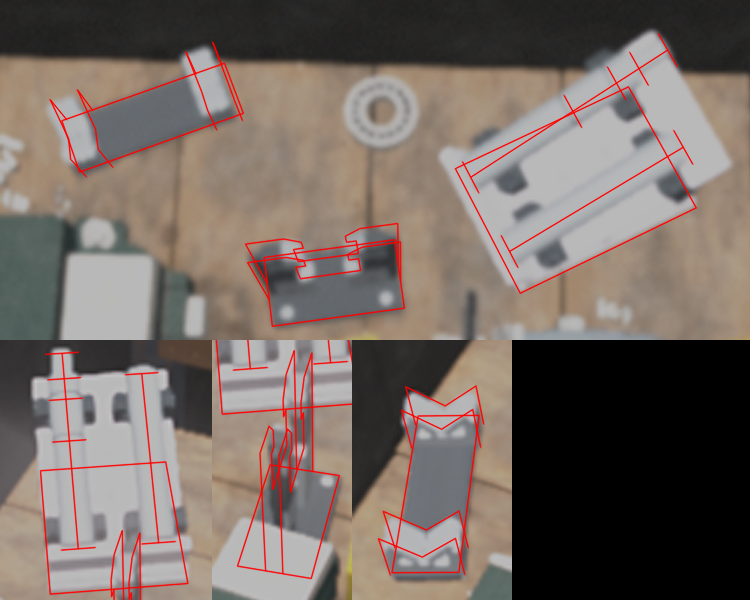

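Point readings scatter by 2–4 px, so I'll let image gradients do the refinement, both per view and jointly, to see consistency.

```bash
cat > edge.py <<'E'
from h import *
from scipy.optimize import differential_evolution
from scipy.ndimage import map_coordinates,gaussian_filter
import json
def grads(C,s=1.0):
    G={}
    for n in C:
        g=np.sqrt(C[n]['color'].astype(float)).sum(2); G[n]=(gaussian_filter(g,s,order=(0,1)),gaussian_filter(g,s,order=(1,0)))
    return G
def sc(C,G,n,A,B):
    q=proj(C[n],np.array([A,B])); d=q[1]-q[0]; L=np.hypot(*d)+1e-9; nn=np.array([-d[1],d[0]])/L
    t=np.linspace(.04,.96,40)[:,None]; p=q[0]+t*d
    gx,gy=(map_coordinates(g,[p[:,1],p[:,0]],order=1,mode='nearest') for g in G[n])
    v=gx*nn[0]+gy*nn[1]; return min(abs(v.mean()),4)*L, L
def sil(C,n,A,B,r):
    A,B=np.array(A,float),np.array(B,float); o=C[n]['cam_to_world'][:3,3]; w=np.cross(B-A,(A+B)/2-o); w*=r/np.linalg.norm(w)
    return [(A+w,B+w),(A-w,B-w)]
def score(C,G,edges,views):
    v=[sc(C,G,n,A,B) for n,A,B in edges if n in views]; return sum(a for a,_ in v)/sum(b for _,b in v)
E
cat > run.py <<'E'
from edge import *
C=load();G=grads(C);R=json.load(open('R.json'))
def rack(p):
    W=lambda *a:place(p,list(a)); E=[]
    for n in C:
        for s in(1,-1):
            A,B=W(pin(s,-55),pin(s,80)); E+=[(n,*e) for e in sil(C,n,A,B,15)]
            if s==1:
                A,B=W(pin(s,80),pin(s,105)); S=sil(C,n,A,B,9); E+=[(n,*e) for e in S]; E.append((n,S[0][1],S[1][1]))
            else:
                A,B=W(pin(s,0),pin(s,80)); S=sil(C,n,A,B,12); E.append((n,S[0][1],S[1][1]))
    E.append(('side',*W([-86,62,0],[-86,-62,0])))
    A,B=W(pin(1,0),pin(1,-80));S=sil(C,'top',A,B,12);E.append(('top',S[0][1],S[1][1]))
    return E
def gauge(p):
    W=lambda *a:place(p,list(a))
    return [('top',*W([-30,-56,12],[-30,56,12])),('top',*W([-30,-56,12],[-8,-56,12])),('top',*W([-30,56,12],[-8,56,12])),('side',*W([-30,-56,12],[-8,-56,12])),('side',*W([-30,-56,12],[-30,0,12])),
     *[('top',*W([s,q*28,148],[s,q*56,148])) for s in(-7,7) for q in(1,-1)],('side',*W([-7,56,148],[7,56,148])),('side',*W([-7,56,148],[-7,56,90])),('side',*W([7,56,148],[7,56,90]))]
def cradle(p):
    W=lambda *a:place(p,list(a))
    return [('top',*W([-48,25,0],[48,25,0])),('top',*W([-20,-25,8],[48,-25,8])),('top',*W([48,-25,8],[48,25,8])),('top',*W([-75,25,0],[-75,-5,0])),
      ('side',*W([-48,-25,8],[30,-25,8])),('side',*W([-48,25,0],[48,25,0])),('side',*W([75,-25,0],[75,25,0])),('side',*W([75,-25,8],[75,25,8])),('side',*W([-48,-25,8],[-48,25,8]))]
for k,f in(('rack',rack),('gauge',gauge),('cradle',cradle)):
    p0=R[k]
    for v in(('top','side'),('top',),('side',)):
        r=differential_evolution(lambda p:-score(C,G,f(p),v),[(p0[0]-14,p0[0]+14),(p0[1]-14,p0[1]+14),(p0[2]-7,p0[2]+7)],seed=1,popsize=12,maxiter=40,tol=1e-4)
        if len(v)==2:R[k]=r.x.tolist()
        print(k,v,r.x.round(1),round(r.fun,2),flush=True)
json.dump(R,open('R2.json','w'))
for x in(0,40): print(x,place(R['rack'],pin(1,x)).round(1))
E
time python3 run.py
```

```text
rack ('top', 'side') [ 636.3 -220.1  -60.4] -0.99
rack ('top',) [ 631.4 -219.3  -63. ] -1.05
rack ('side',) [ 623.2 -229.2  -56.3] -1.35
gauge ('top', 'side') [524.8 -17.6  12.2] -1.18
gauge ('top',) [525.1 -18.9   5.3] -1.15
gauge ('side',) [520.   -2.1  14. ] -1.74
cradle ('top', 'side') [672.7 150.5 113.2] -1.39
cradle ('top',) [672.7 154.7 113.1] -1.46
cradle ('side',) [672.3 150.2 113.2] -1.5
0 [[ 657.3 -186.3   95. ]]
40 [[ 674.4 -216.4  115. ]]
real	0m7.386s
user	0m9.914s
sys	0m0.115s
```

```bash
python3 - <<'E'
from h import *
C=load()
out=np.zeros((600,800,3),np.uint8)
def put(n,x0,y0,w,h,f,X,Y):
    g=C[n]['color'][y0:y0+h,x0:x0+w].min(2).astype(float)
    g=(g/255)**2.2*255
    a=cv2.resize(g,None,fx=f,fy=f,interpolation=cv2.INTER_CUBIC).clip(0,255).astype(np.uint8)
    a=cv2.createCLAHE(3,(4,4)).apply(a); a=cv2.cvtColor(a,cv2.COLOR_GRAY2BGR)
    for x in range((x0//10+1)*10,x0+w,10):
        X_=int((x-x0+.5)*f); cv2.line(a,(X_,0),(X_,6),(0,255,255),1); a[::8,X_]=(0,160,160)
        cv2.putText(a,str(x),(X_-9,16),0,.32,(0,255,255),1)
    for y in range((y0//10+1)*10,y0+h,10):
        Y_=int((y-y0+.5)*f); a[Y_,::8]=(0,160,160); cv2.putText(a,str(y),(0,Y_),0,.32,(0,255,255),1)
    out[Y:Y+a.shape[0],X:X+a.shape[1]]=a[:600-Y,:800-X]
put('top',332,100,108,95,4,0,0)
put('side',282,98,64,98,4,440,0)
put('top',268,168,62,43,5,0,386)
put('side',296,165,46,68,3,330,394)
put('side',300,172,40,50,4,480,398)
cv2.imwrite('pics/z.png',out)
E
```

```text
(no output)
```

View pics/z.png

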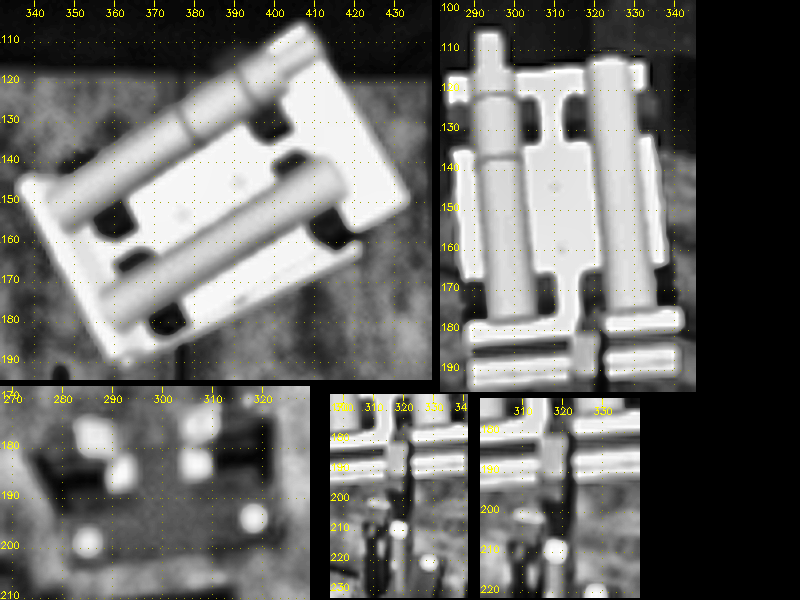

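The tone-mapped crops make these features clear:
- **Spigot grooves:** top (379,130.6) and (393,121.5), side (296.3,136.8) and (295.8,121.3).
- **Stub end:** top (409.8,108.5), side (293,105.5).
- **Bar low end:** top (346.8,152.8).
- **Gauge:** bright lead-ins, shoulders and foot screws.

I'll refit on these.

```bash
cat > fit2.py <<'E'
from h import *
import json
C=load()
def apex(n,A,D,r):
    w=C[n]['cam_to_world'][:3,3]-A; w=w-D*(w@D); return A+r*w/np.linalg.norm(w)
def P_(p,n,s,x,r):
    A,B=place(p,[pin(s,x),pin(s,x+1)]); return apex(n,A,B-A,r)
ro=[('top',1,20,0,(379,130.6)),('top',1,60,0,(393,121.5)),('top',1,105,0,(409.7,108.5)),('top',1,-80,0,(346.7,152.7)),('top',-1,80,0,(416,142.5)),('top',-1,-80,0,(359.7,177)),
 ('side',1,20,15,(296.3,136.8)),('side',1,60,15,(295.8,121.3)),('side',1,105,9,(293,105.5)),('side',-1,80,15,(323.2,113))]
fr=lambda p:np.concatenate([proj(C[n],P_(p,n,s,x,r))[0]-uv for n,s,x,r,uv in ro])
def fg(p):
    L=[('top',[p[3],p[4],13],(285.1,198.5)),('top',[p[3],-p[4],13],(318.3,193.7)),('side',[p[3],-p[4],13],(328.5,220.5)),
    ('top',[0,22,140],(286.9,177.3)),('top',[0,-22,140],(307.5,175.3)),('top',[-1.5,18,74],(291.9,185.3)),('top',[-1.5,-18,74],(306.9,182.9)),
    ('side',[0,-22,140],(318.25,185.75)),('side',[0,42,148],(311,201.2)),('side',[0,-18.5,74],(318.4,209.7))]
    return np.concatenate([proj(C[n],place(p,P))[0]-uv for n,P,uv in L])
R=json.load(open('R2.json'))
for k,f,p0 in(('rack',fr,[624,-222,-62]),('gauge',fg,[530,-16,9,-20,40])):
    r=least_squares(f,p0,loss='soft_l1');R[k]=r.x[:3].tolist();print(k,r.x.round(1));print(r.fun.reshape(-1,2).round(1).tolist())
json.dump(R,open('R3.json','w'));print(R)
for x in(0,40): print(x,place(R['rack'],pin(1,x)).round(1))
E
python3 fit2.py
```

```text
rack [ 624.6 -220.6  -61.8]
[[0.5, 0.4], [0.9, -0.0], [1.2, 1.8], [-1.1, 0.5], [0.3, 0.1], [-1.0, 0.8], [-0.8, 0.4], [-1.7, 0.3], [-0.3, -0.0], [-1.1, -1.1]]
gauge [528.4 -17.7   9.1 -18.2  43.4]
[[-0.1, 0.0], [0.9, 0.4], [-0.6, 0.9], [1.2, 1.2], [0.4, 0.6], [0.5, 0.2], [0.5, 0.7], [-1.1, 0.6], [-1.3, 4.4], [-1.2, -0.2]]
{'rack': [624.6488840640076, -220.6216760978428, -61.822966958388264], 'gauge': [528.4359811843542, -17.71708260160049, 9.125491504810302], 'cradle': [672.6756616577027, 150.47562180976294, 113.2444184209297]}
0 [[ 646.5 -187.3   95. ]]
40 [[ 662.9 -217.9  115. ]]
```

Poses are now consistent to about 1 px (2 mm), and heights and sizes check out. Plan: grip the pin 22 mm on the bar side of its middle. In the gauge the stub points towards the robot, which keeps the gripper on the free far side. In the cradle the pin's yaw is 113°. Next, a helper for offsets.

```bash
cat > go.py <<'E'
import sys,json
from h import *
from scipy.spatial.transform import Rotation as Ro
from bench import robot
R=json.load(open('R3.json'))
G=-22.; K=20.   # grasp x on pin, TCP beyond axis
def yawdown(t):  # tool x at yaw t, z down
    a=np.radians(t);x=np.array([np.cos(a),np.sin(a),0]);z=np.array([0,0,-1.]);return np.c_[x,np.cross(z,x),z]
def rack_pose(h):
    q=place(R['rack'],[pin(1,G),pin(1,G+1),np.array(pin(1,G))+[-s30,0,c30]]);D=q[1]-q[0];n=q[2]-q[0]
    return np.c_[-D,np.cross(n,D),-n],q[0]-n*K+n*h
def flat(o,yaw,px,z):  # pin level, pin-point px over o, axis height z, pin yaw
    a=np.radians(yaw);D=np.array([np.cos(a),np.sin(a),0]);ax=np.array([o[0],o[1],z])+D*(G-px)
    return yawdown(yaw+180),ax-[0,0,K]
def tgt(name,h):
    if name=='rack':return rack_pose(h)
    if name=='gauge':return flat(R['gauge'],R['gauge'][2]+180,40,h)
    if name=='cradle':return flat(R['cradle'],R['cradle'][2],0,h)
def show(name,h):
    s=robot.state();T,p=tgt(name,h);A=s['tcp_rot'];d=p-s['eef_pos']
    print('t',s['t'],'pos',s['eef_pos'].round(1),'j',np.round(s['joint_positions'],1),'F',s['force'].round(1),'M',np.round(s['wrist_torque'],2),'w',round(s['grip_width']*85,1),round(float(s['grip_force']),1))
    print('target',p.round(1),'turn',Ro.from_matrix(A.T@T).as_rotvec(degrees=True).round(2),'shift now-axes',(A.T@d).round(1),'shift after turn',(T.T@d).round(1))
if __name__=='__main__': show(sys.argv[1],float(sys.argv[2]))
E
python3 go.py rack 150; python3 go.py gauge 200;python3 go.py cradle 120
```

```text
t 0.1 pos [138.9 583.4 230.6] j [64.1  6.   5.5 89.6 -0.  77.5] F [ 0.1  0.2 -0.5] M [-0.03  0.    0.03] w 84.7 0.0
target [ 606.8 -113.3  196.6] turn [ 12.61 -28.16  47.31] shift now-axes [-616.6 -569.3   34.5] shift after turn [-706.2   83.5  447. ]
t 0.1 pos [138.9 583.4 230.6] j [64.1  6.   5.5 89.6 -0.  77.5] F [ 0.1  0.2 -0.5] M [-0.03  0.    0.03] w 84.7 0.0
target [589.7  -7.9 180. ] turn [-3.0000e-02  8.0000e-02  1.5748e+02] shift now-axes [-575.5 -470.8   51. ] shift after turn [351.3 655.3  50.6]
t 0.1 pos [138.9 583.4 230.6] j [64.1  6.   5.5 89.6 -0.  77.5] F [ 0.1  0.2 -0.5] M [-0.03  0.    0.03] w 84.7 0.0
target [681.4 130.3 100. ] turn [-2.0000e-02 -8.0000e-02 -1.2664e+02] shift now-axes [-632.7 -315.   130.8] shift after turn [ 630.5 -319.6  130.6]
```

```bash
python3 -m crank '[0,0,0,0,0,-0.06,65, 0,0,0,-0.03,-0.028,-0.04,65, 0,0,0,-0.044,-0.041,0,65, 0,0,0,-0.044,-0.041,0,65, 0,0,0,-0.044,-0.041,0,65, 0,0,0,-0.044,-0.041,0,65, 0,0,0,-0.044,-0.041,0,65, 0,0,0,-0.044,-0.041,0,65]'; python3 go.py rack 150
```

```text
t: 1.1
eef_pos: [362.2, 247.3, 331.1]
tcp_rot: [[-0.973, 0.231, 0.0], [0.231, 0.973, 0.0], [-0.0, 0.0, -1.0]]
force: [1.8, 1.3, -0.3]
grip_width: 0.65
grip_force: 0.0
t 1.1 pos [362.2 247.3 331.1] j [ 17.1 -19.1  -7.2 101.9   0.   30.5] F [ 1.8  1.3 -0.3] M [ 0.02 -0.01 -0.03] w 55.2 0.0
target [ 606.8 -113.3  196.6] turn [ 12.69 -28.17  47.3 ] shift now-axes [-321.5 -294.2  134.5] shift after turn [-308.1   45.4  333.2]
```

```bash
python3 -m crank '[0,0,0,-0.042,-0.038,0,65, 0,0,0,-0.042,-0.038,0,65, 0,0,0,-0.042,-0.038,0,65, 0,0,0,-0.042,-0.038,0,65, 0,0,0,-0.042,-0.038,0,65, 0,0,0,-0.042,-0.038,0,65, 2.5,-5.6,9.4,0,0,0,65, 2.5,-5.6,9.4,0,0,0,65]';python3 -m crank '[2.5,-5.6,9.4,0,0,0,65, 2.5,-5.6,9.4,0,0,0,65, 2.5,-5.6,9.4,0,0,0,65,0,0,0,0,0,0,65]'; python3 go.py rack 100
```

```text
t: 2.1
eef_pos: [554.3, -32.5, 329.5]
tcp_rot: [[-0.836, 0.532, 0.138], [0.513, 0.845, -0.148], [-0.196, -0.053, -0.979]]
force: [-0.4, -0.8, 0.6]
grip_width: 0.648
grip_force: 0.0
t: 2.6
eef_pos: [553.3, -29.8, 330.2]
tcp_rot: [[-0.453, 0.86, 0.236], [0.753, 0.51, -0.415], [-0.477, -0.01, -0.879]]
force: [-0.2, -0.4, 0.6]
grip_width: 0.649
grip_force: 0.0
t 2.6 pos [553.3 -29.8 330.2] j [ -4.  -18.4 -11.3  80.4 -23.4  51.7] F [-0.2 -0.4  0.6] M [0.44 0.24 0.04] w 55.2 0.0
target [ 618.6 -135.3  153.3] turn [ 0.71 -1.48  2.47] shift now-axes [-24.6   4.2 214.7] shift after turn [-18.8   7.8 215.2]
```

```bash
python3 -m crank '[0.7,-1.5,2.5,0,0,0,65, 0,0,0,-0.005,0.002,0.054,65, 0,0,0,-0.005,0.002,0.054,65, 0,0,0,-0.005,0.002,0.054,65,0,0,0,-0.004,0.002,0.053,65,0,0,0,0,0,0,65,0,0,0,0,0,0,65]'; python3 go.py rack 50
python3 - <<'E'
from h import *
from bench import robot
out=np.zeros((420,760,3),np.uint8)
for n,x0,y0,w,h,f,X in(('top',332,95,110,105,4,0),('side',270,90,80,105,4,440)):
    c=robot.capture(n);a=((c['color'][y0:y0+h,x0:x0+w]/255.)**1.8*255).astype(np.uint8)
    out[:,X:X+w*f]=cv2.resize(a,None,fx=f,fy=f,interpolation=cv2.INTER_CUBIC)
cv2.imwrite('pics/pre.png',out)
E
```

```text
t: 3.48
eef_pos: [619.8, -137.3, 155.9]
tcp_rot: [[-0.406, 0.882, 0.237], [0.764, 0.47, -0.441], [-0.501, 0.002, -0.865]]
force: [-0.1, 0.1, 0.5]
grip_width: 0.651
grip_force: 0.0
t 3.475 pos [ 619.8 -137.3  155.9] j [-14.  -11.  -24.   55.7 -21.8  43.8] F [-0.1  0.1  0.5] M [ 0.46  0.23 -0.02] w 55.4 0.0
target [ 630.4 -157.3  110. ] turn [ 0.03  0.06 -0.16] shift now-axes [ 3.3 -0.1 51.1] shift after turn [ 3.3 -0.1 51.1]
```

View pics/pre.png

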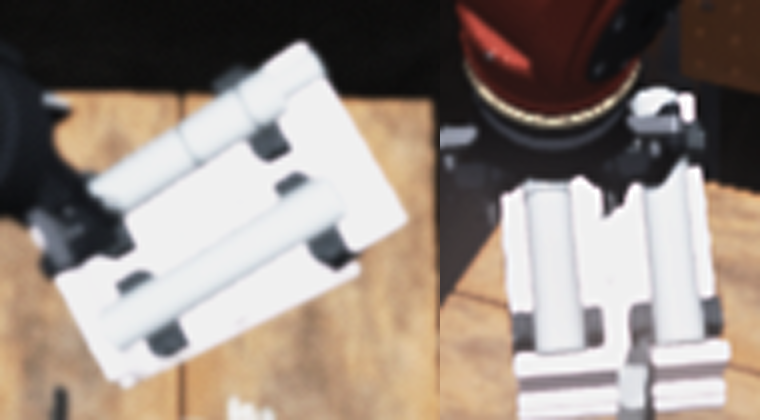

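Gripper is lined up across the spigot pin (pin vanishes under it at about (110,190) in the top crop); the plain pin is clear. Descend.

```bash
python3 -m crank '[0,0,0,0.001,0,0.017,65, 0,0,0,0.001,0,0.017,65, 0,0,0,0.001,0,0.017,65, 0,0,0,0,0,0.017,65,0,0,0,0,0,0.016,65,0,0,0,0,0,0,65]'; python3 go.py rack 0
```

```text
t: 4.32
eef_pos: [637.3, -172.1, 78.6]
tcp_rot: [[-0.406, 0.883, 0.234], [0.765, 0.469, -0.441], [-0.5, 0.0, -0.866]]
force: [-0.2, -0.1, -0.2]
grip_width: 0.651
grip_force: 0.0
t 4.325 pos [ 637.3 -172.1   78.6] j [-17.1  -4.7 -26.5  46.  -20.7  40.9] F [-0.2 -0.1 -0.2] M [ 0.43  0.25 -0.02] w 55.3 0.0
target [ 642.3 -179.4   66.7] turn [-0.12 -0.02 -0.2 ] shift now-axes [-1.6  1.  14.7] shift after turn [-1.6  0.9 14.7]
```

```bash
python3 -m crank '[0,0,0,-0.001,0.001,0.008,65, 0,0,0,-0.001,0,0.007,65,0,0,0,0,0,0,65,0,0,0,0,0,0,45]' 20; python3 go.py rack 0; python3 -m crank '[0,0,0,0,0,0,30,0,0,0,0,0,0,30,0,0,0,0,0,0,30,0,0,0,0,0,0,30,0,0,0,0,0,0,30]' 20;  python3 go.py rack 0
```

```text
t: 4.82
eef_pos: [643.5, -179.4, 68.8]
tcp_rot: [[-0.405, 0.883, 0.237], [0.764, 0.469, -0.442], [-0.501, 0.002, -0.865]]
force: [0.3, 0.1, 0.3]
grip_width: 0.457
grip_force: 0.0
t 4.825 pos [ 643.5 -179.4   68.8] j [-17.6  -3.2 -26.3  44.4 -20.5  40.3] F [0.3 0.1 0.3] M [ 0.42  0.18 -0.05] w 38.8 0.0
target [ 642.3 -179.4   66.7] turn [ 0.    0.09 -0.22] shift now-axes [ 1.6 -1.1  1.6] shift after turn [ 1.6 -1.1  1.6]
t: 5.45
eef_pos: [641.5, -180.4, 68.9]
tcp_rot: [[-0.405, 0.884, 0.233], [0.764, 0.467, -0.445], [-0.502, -0.003, -0.865]]
force: [-14.8, -0.5, 9.6]
grip_width: 0.339
grip_force: 20.0
t 5.45 pos [ 641.5 -180.4   68.9] j [-17.6  -3.3 -26.3  44.6 -20.7  40.3] F [-14.8  -0.5   9.6] M [-0.55  2.54 -1.43] w 28.8 20.0
target [ 642.3 -179.4   66.7] turn [-0.28  0.12 -0.19] shift now-axes [1.6 1.1 1.7] shift after turn [1.6 1.1 1.7]
```

Gripped (width 29 mm); a side load of about −13 N along tool y says the pin lies a bit to −y. Relieve it before squeezing harder.

```bash
python3 -m crank '[0,0,0,0,-0.001,0,30,0,0,0,0,-0.001,0,30,0,0,0,0,0,0,30]' 20;  python3 go.py rack 0
```

```text
t: 5.82
eef_pos: [641.5, -180.4, 69.1]
tcp_rot: [[-0.405, 0.883, 0.237], [0.764, 0.469, -0.442], [-0.502, 0.002, -0.865]]
force: [-4.4, 1.4, 4.8]
grip_width: 0.341
grip_force: 19.9
t 5.825 pos [ 641.5 -180.4   69.1] j [-17.7  -3.6 -26.6  44.4 -20.4  40.2] F [-4.4  1.4  4.8] M [ 0.31  1.01 -0.35] w 29.0 19.9
target [ 642.3 -179.4   66.7] turn [-0.02  0.11 -0.21] shift now-axes [1.7 1.1 1.8] shift after turn [1.7 1.1 1.8]
```

```bash
python3 -m crank '[0,0,0,0,-0.001,0,20,0,0,0,0,0,0,20,0,0,0,0,0,0,20,0,0,0,0,0,-0.01,20,0,0,0,0,0,-0.02,20,0,0,0,0,0,-0.03,20,0,0,0,0,0,-0.03,20,0,0,0,0,0,0,20]' 100; sed -i 's/^G=.*/G=-20.3; K=18.2/; s/R\[.cradle.\]\[2\],0,h/R["cradle"][2]-180,0,h/' go.py; python3 go.py rack 90
```

```text
t: 6.82
eef_pos: [620.5, -140.5, 149.1]
tcp_rot: [[-0.404, 0.883, 0.24], [0.764, 0.47, -0.442], [-0.503, 0.005, -0.864]]
force: [1.5, -1.1, -3.4]
grip_width: 0.322
grip_force: 99.5
t 6.825 pos [ 620.5 -140.5  149.1] j [-14.4 -11.  -24.8  54.6 -21.6  43.5] F [ 1.5 -1.1 -3.4] M [ 0.79  0.37 -0.01] w 27.4 99.5
target [ 621.3 -140.2  147. ] turn [ 0.16  0.21 -0.24] shift now-axes [0.9 0.8 1.9] shift after turn [0.9 0.8 1.9]
```

```bash
python3 -m crank '[0,0,0,0,0,-0.05,20,0,0,0,0,0,-0.05,20,0,0,0,0,0,0,20]'; python3 go.py gauge 210
```

```text
t: 7.2
eef_pos: [597.1, -96.2, 236.5]
tcp_rot: [[-0.404, 0.882, 0.241], [0.764, 0.47, -0.442], [-0.504, 0.006, -0.864]]
force: [0.8, -0.6, -3.5]
grip_width: 0.319
grip_force: 99.9
t 7.2 pos [597.1 -96.2 236.5] j [-10.1 -15.6 -19.6  66.  -23.1  47.7] F [ 0.8 -0.6 -3.5] M [ 0.77  0.38 -0.03] w 27.1 99.9
target [588.   -8.2 191.8] turn [ 28.88  20.16 105.97] shift now-axes [93.4 33.1 -2.6] shift after turn [  4.9 -88.4  44.7]
```

```bash
python3 -m crank '[0,0,0,0.03,0.017,-0.029,20,0,0,0,0.03,0.017,-0.029,20,2.6,1.8,9.6,0,0,0,20,2.6,1.8,9.6,0,0,0,20,2.6,1.8,9.6,0,0,0,20,2.6,1.8,9.6,0,0,0,20,2.6,1.8,9.6,0,0,0,20,2.6,1.8,9.6,0,0,0,20]';python3 -m crank '[2.6,1.8,9.6,0,0,0,20,2.6,1.8,9.6,0,0,0,20,2.6,1.8,9.6,0,0,0,20,2.6,1.8,9.6,0,0,0,20,2.6,1.8,9.6,0,0,0,20,0,0,0,0,0,0,20,0,0,0,0,0,0,20]'; python3 go.py gauge 210
```

```text
t: 8.2
eef_pos: [587.6, -9.9, 250.3]
tcp_rot: [[0.536, 0.844, -0.014], [0.811, -0.52, -0.269], [-0.234, 0.132, -0.963]]
force: [0.7, 0.4, -2.8]
grip_width: 0.323
grip_force: 99.9
t: 9.07
eef_pos: [587.6, -9.7, 251.9]
tcp_rot: [[0.986, 0.167, -0.007], [0.167, -0.986, -0.007], [-0.008, 0.006, -1.0]]
force: [-0.4, 0.4, -3.6]
grip_width: 0.324
grip_force: 99.8
t 9.075 pos [587.6  -9.7 251.9] j [-13.4   4.6   6.3  92.   -0.5 157. ] F [-0.4  0.4 -3.6] M [-0.01 -0.04 -0.01] w 27.6 99.8
target [588.   -8.2 191.8] turn [0.33 0.48 0.49] shift now-axes [ 1.1 -1.8 60.1] shift after turn [ 0.6 -1.5 60.1]
```

```bash
python3 -m crank '[0.3,0.5,0.5,0,0,0,20,0,0,0,0,-0.001,0.04,20,0,0,0,0.001,-0.001,0.04,20,0,0,0,0,0,0.008,20,0,0,0,0,0,0,20,0,0,0,0,0,0,20]'; python3 go.py gauge 180
cat > pic.py <<'E'
from h import *
import json,sys
from bench import robot
from go import G,K
R=json.load(open('R3.json'));s=robot.state();T=s['tcp_rot'];g=s['eef_pos']-K*T[:,2]
out=np.zeros((600,800,3),np.uint8)
for n,w0,h0,f,X in(('top',100,100,4,0),('side',100,150,4,400)):
    c=robot.capture(n);pickle.dump(c,open(n+sys.argv[1]+'.pkl','wb'))
    m=proj(c,g-T[:,0]*40)[0].astype(int);x0,y0=m[0]-w0//2,m[1]-h0//2
    a=cv2.resize(((c['color'][y0:y0+h0,x0:x0+w0]/255.)**1.5*255).astype(np.uint8),None,fx=f,fy=f,interpolation=cv2.INTER_CUBIC)
    def dots(P,col):
        for q in proj(c,np.array(P)): cv2.circle(a,tuple(((q-[x0,y0]+.5)*f).astype(int)),2,col,-1)
    ap=lambda x,r:(lambda A,w:A+r*w/np.linalg.norm(w))(g-T[:,0]*(x-G),(lambda w:w-T[:,0]*(w@T[:,0]))(c['cam_to_world'][:3,3]-g))
    dots([ap(20,15),ap(60,15),ap(80,15),ap(105,9),ap(-80,15)],(0,0,255))
    dots(place(R['gauge'],[[u,v,148] for u in(-7,7) for v in(-56,-28,28,56)]),(0,200,0))
    out[:a.shape[0],X:X+a.shape[1]]=a; print(n,x0,y0)
cv2.imwrite('pics/pic%s.png'%sys.argv[1],out)
E
python3 pic.py 5
```

```text
t: 9.82
eef_pos: [589.6, -7.5, 167.3]
tcp_rot: [[0.988, 0.156, 0.005], [0.156, -0.988, -0.0], [0.005, 0.001, -1.0]]
force: [-1.4, -1.2, -3.2]
grip_width: 0.323
grip_force: 99.7
t 9.825 pos [589.6  -7.5 167.3] j [-13.4   3.6  -3.6  82.6   0.  157.6] F [-1.4 -1.2 -3.2] M [-0.01 -0.13 -0.01] w 27.4 99.7
target [588.   -8.2 161.8] turn [ 0.07 -0.28 -0.17] shift now-axes [-1.8  0.4  5.5] shift after turn [-1.8  0.4  5.5]
top 245 111
side 253 100
```

View pics/pic5.png

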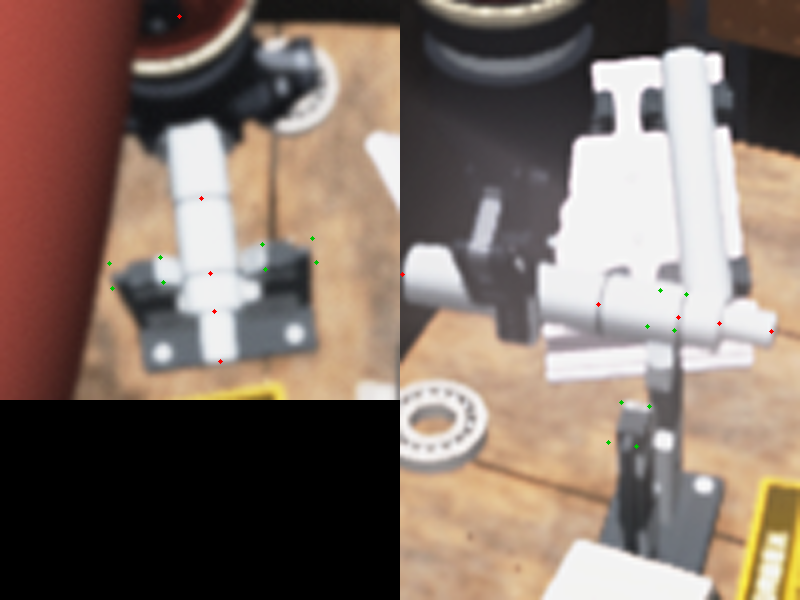

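Top view shows the grooves at (197,196) and (206,271), within 1 px of prediction; the side view has the pin level and over the fork slot. Now lower into the lead-in.

```bash
python3 -m crank '[0,-0.2,-0.2,-0.002,0,0.01,20,0,0,0,0,0,0.01,20,0,0,0,0,0,0.01,20,0,0,0,0,0,0.005,20,0,0,0,0,0,0.005,20,0,0,0,0,0,0,20]'; python3 go.py gauge 140
```

```text
t: 10.68
eef_pos: [586.5, -7.5, 124.8]
tcp_rot: [[0.987, 0.159, -0.002], [0.159, -0.987, -0.0], [-0.002, -0.0, -1.0]]
force: [-0.5, 0.6, -2.6]
grip_width: 0.324
grip_force: 99.7
t 10.675 pos [586.5  -7.5 124.8] j [-13.5   4.1  -7.4  78.5  -0.  157.4] F [-0.5  0.6 -2.6] M [ 0.01 -0.08  0.03] w 27.5 99.7
target [588.   -8.2 121.8] turn [-0.    0.09  0.01] shift now-axes [1.4 0.8 3. ] shift after turn [1.4 0.8 3. ]
```

```bash
python3 -m crank '[0,0,0,0.001,0,0.004,20,0,0,0,0,0,0.004,20,0,0,0,0,0,0.002,20,0,0,0,0,0,0,20]'; python3 go.py gauge 130
```

```text
t: 11.18
eef_pos: [587.5, -7.4, 115.0]
tcp_rot: [[0.987, 0.159, -0.001], [0.159, -0.987, -0.0], [-0.002, -0.0, -1.0]]
force: [0.0, 0.0, -3.1]
grip_width: 0.32
grip_force: 99.7
t 11.175 pos [587.5  -7.4 115. ] j [-13.4   4.5  -8.1  77.5  -0.  157.4] F [ 0.   0.  -3.1] M [ 0.01 -0.06  0.01] w 27.2 99.7
target [588.   -8.2 111.8] turn [-0.    0.09  0.01] shift now-axes [0.4 0.8 3.2] shift after turn [0.3 0.8 3.2]
```

```bash
python3 -m crank '[0,0,0,0,0,0.004,20,0,0,0,0,0,0.004,20,0,0,0,0,0,0.004,20,0,0,0,0,0,0,20]'; python3 go.py gauge 120
```

```text
t: 11.68
eef_pos: [587.3, -7.4, 102.7]
tcp_rot: [[0.987, 0.159, -0.002], [0.159, -0.987, -0.0], [-0.002, -0.0, -1.0]]
force: [-0.2, -0.0, -3.5]
grip_width: 0.323
grip_force: 99.7
t 11.675 pos [587.3  -7.4 102.7] j [-13.4   4.8  -9.   76.3  -0.  157.4] F [-0.2 -0.  -3.5] M [-0.01 -0.07 -0.02] w 27.5 99.7
target [588.   -8.2 101.8] turn [-0.01  0.11  0.01] shift now-axes [0.5 0.9 0.9] shift after turn [0.5 0.9 0.9]
```

```bash
python3 -m crank '[0,0,0,0,0,0.005,20,0,0,0,0,0,0.006,20,0,0,0,0,0,0.006,20,0,0,0,0,0,0.006,20,0,0,0,0,0,0.006,20,0,0,0,0,0,0,20]'; python3 go.py gauge 90;python3 -m crank '[0,0,0,0,0,0.002,20,0,0,0,0,0,0.002,20,0,0,0,0,0,0.002,20,0,0,0,0,0,0,20]'; python3 go.py gauge 81.5
```

```text
t: 12.42
eef_pos: [587.2, -7.3, 73.5]
tcp_rot: [[0.987, 0.159, -0.002], [0.159, -0.987, -0.0], [-0.002, -0.0, -1.0]]
force: [-0.2, 1.0, -2.5]
grip_width: 0.322
grip_force: 99.7
t 12.425 pos [587.2  -7.3  73.5] j [-13.5   5.7 -11.1  73.2  -0.  157.4] F [-0.2  1.  -2.5] M [ 0.01 -0.05 -0.  ] w 27.4 99.7
target [588.   -8.2  71.8] turn [-0.02  0.12  0.01] shift now-axes [0.7 0.9 1.7] shift after turn [0.7 0.9 1.7]
t: 12.92
eef_pos: [587.5, -7.4, 68.0]
tcp_rot: [[0.987, 0.159, -0.001], [0.159, -0.987, -0.0], [-0.001, -0.0, -1.0]]
force: [0.3, -0.3, -3.1]
grip_width: 0.32
grip_force: 99.7
t 12.925 pos [587.5  -7.4  68. ] j [-13.5   5.9 -11.5  72.6  -0.  157.4] F [ 0.3 -0.3 -3.1] M [ 0.07 -0.04  0.03] w 27.2 99.7
target [588.   -8.2  63.3] turn [-0.    0.08  0.01] shift now-axes [0.4 0.8 4.7] shift after turn [0.4 0.8 4.7]
```

Axis is at about 86. Approach the stop 1 mm at a time, watching the force.

```bash
python3 -m crank '[0,0,0,0,0,0.001,20,0,0,0,0,0,0.001,20,0,0,0,0,0,0.001,20,0,0,0,0,0,0,20]'; python3 -m crank '[0,0,0,0,0,0.001,20,0,0,0,0,0,0,20]'; python3 go.py gauge 81.5
```

```text
t: 13.42
eef_pos: [587.5, -7.4, 65.1]
tcp_rot: [[0.987, 0.159, -0.001], [0.159, -0.987, -0.0], [-0.001, 0.0, -1.0]]
force: [1.0, -0.4, -3.0]
grip_width: 0.319
grip_force: 99.7
t: 13.68
eef_pos: [587.6, -7.4, 64.2]
tcp_rot: [[0.987, 0.159, -0.001], [0.159, -0.987, -0.0], [-0.001, 0.0, -1.0]]
force: [-0.1, -0.1, -3.4]
grip_width: 0.319
grip_force: 99.7
t 13.675 pos [587.6  -7.4  64.2] j [-13.5   6.1 -11.8  72.2  -0.  157.4] F [-0.1 -0.1 -3.4] M [ 0.1  -0.09 -0.02] w 27.1 99.7
target [588.   -8.2  63.3] turn [0.   0.07 0.01] shift now-axes [0.3 0.8 0.9] shift after turn [0.3 0.8 0.9]
```

```bash
python3 -m crank '[0,0,0,0,0,0.001,20,0,0,0,0,0,0,20]'; python3 -m crank '[0,0,0,0,0,0.001,20,0,0,0,0,0,0,20]'; python3 go.py gauge 81.5
```

```text
t: 13.92
eef_pos: [587.7, -7.3, 63.3]
tcp_rot: [[0.987, 0.159, -0.001], [0.159, -0.987, -0.0], [-0.001, -0.0, -1.0]]
force: [-0.0, 0.8, -1.4]
grip_width: 0.32
grip_force: 99.9
t: 14.18
eef_pos: [587.7, -7.3, 62.4]
tcp_rot: [[0.987, 0.159, -0.001], [0.159, -0.987, -0.0], [-0.001, 0.0, -1.0]]
force: [-0.2, 2.6, 0.4]
grip_width: 0.32
grip_force: 100.2
t 14.175 pos [587.7  -7.3  62.4] j [-13.4   6.1 -11.9  72.   -0.  157.4] F [-0.2  2.6  0.4] M [ 0.38  0.19 -0.11] w 27.2 100.2
target [588.   -8.2  63.3] turn [0.   0.04 0.01] shift now-axes [ 0.1  0.9 -0.9] shift after turn [ 0.1  0.9 -0.9]
```

```bash
python3 -m crank '[0,0,0,0,-0.001,0.001,20,0,0,0,0,0,0,20]'; python3 -m crank '[0,0,0,0,0,0.001,20,0,0,0,0,0,0,20]'; python3 go.py gauge 81.5
```

```text
t: 14.42
eef_pos: [587.8, -6.9, 61.6]
tcp_rot: [[0.987, 0.159, -0.0], [0.159, -0.987, -0.001], [-0.001, 0.001, -1.0]]
force: [0.0, -2.1, 3.2]
grip_width: 0.325
grip_force: 100.5
t: 14.68
eef_pos: [587.9, -6.9, 60.8]
tcp_rot: [[0.987, 0.159, -0.0], [0.159, -0.987, -0.001], [-0.0, 0.001, -1.0]]
force: [-0.4, -2.0, 5.5]
grip_width: 0.321
grip_force: 100.6
t 14.675 pos [587.9  -6.9  60.8] j [-1.340e+01  6.200e+00 -1.200e+01  7.180e+01 -1.000e-01  1.575e+02] F [-0.4 -2.   5.5] M [-0.53  0.45  0.1 ] w 27.3 100.6
target [588.   -8.2  63.3] turn [0.06 0.02 0.  ] shift now-axes [-0.1  1.3 -2.5] shift after turn [-0.1  1.3 -2.5]
```

The no-go gap stops the pin: about 9 N of push at the expected height, side load balanced. Hold briefly, then draw it out.

```bash
python3 -m crank '[0,0,0,0,0,0,20,0,0,0,0,0,0,20,0,0,0,0,0.0005,-0.004,20,0,0,0,0,0,-0.006,20,0,0,0,0,0,-0.006,20,0,0,0,0,0,-0.006,20,0,0,0,0,0,-0.006,20,0,0,0,0,0,0,20]'; python3 go.py gauge 110; python3 -m crank '[0,0,0,0,0,-0.006,20,0,0,0,0,0,-0.006,20,0,0,0,0,0,-0.008,20,0,0,0,0,0,-0.01,20,0,0,0,0,0,-0.02,20,0,0,0,0,0,-0.03,20,0,0,0,0,0,-0.012,20,0,0,0,0,0,0,20]'; python3 go.py gauge 181
```

```text
t: 15.68
eef_pos: [588.0, -7.0, 88.9]
tcp_rot: [[0.987, 0.159, -0.0], [0.159, -0.987, -0.001], [-0.0, 0.0, -1.0]]
force: [0.1, -0.5, -4.4]
grip_width: 0.324
grip_force: 100.1
t 15.675 pos [588.   -7.   88.9] j [-13.4   5.2 -10.1  74.7  -0.  157.5] F [ 0.1 -0.5 -4.4] M [ 0.04 -0.09 -0.02] w 27.5 100.1
target [588.   -8.2  91.8] turn [0.03 0.01 0.01] shift now-axes [-0.2  1.1 -2.9] shift after turn [-0.2  1.1 -2.9]
t: 16.68
eef_pos: [588.3, -7.1, 181.4]
tcp_rot: [[0.987, 0.159, 0.001], [0.159, -0.987, -0.001], [0.001, 0.001, -1.0]]
force: [1.2, 0.4, -3.7]
grip_width: 0.321
grip_force: 100.0
t 16.675 pos [588.3  -7.1 181.4] j [-13.4   3.6  -2.1  84.2  -0.  157.5] F [ 1.2  0.4 -3.7] M [ 0.02 -0.12  0.  ] w 27.3 100.0
target [588.   -8.2 162.8] turn [ 0.05 -0.04  0.01] shift now-axes [-0.5  1.  18.6] shift after turn [-0.5  1.  18.6]
```

```bash
cat > pitch.py <<'E'
from edge import *
import sys
from bench import robot
from go import G,K
def fit(C,eef,T,views=('side','top')):
    Gd=grads(C)
    def ed(p):
        a=np.radians(p[2]);D=-T[:,0]*np.cos(a)-T[:,2]*np.sin(a)   # + = stub up
        g=eef-(K+p[1])*T[:,2]; X=lambda x:g+D*(x-G-p[0]*-1)
        E=[]
        for n in views:
            E+=[(n,*e) for e in sil(C,n,X(8),X(80),15)];S=sil(C,n,X(80),X(105),9);E+=[(n,*e) for e in S];E.append((n,S[0][1],S[1][1]))
            for x in(20,60,80):
                q=sil(C,n,X(x-1),X(x),11); E.append((n,q[0][1],q[1][1]))
        return E
    r=differential_evolution(lambda p:-score(C,Gd,ed(p),views),[(-6,6),(-6,6),(-7,7)],seed=1,popsize=15,maxiter=60,tol=1e-5)
    return r.x.round(2),round(r.fun,2)
a=np.array
T5=a([[.988,.156,.005],[.156,-.988,0],[.005,.001,-1.]])
print('before',[fit(load('5'),a([589.6,-7.5,167.3]),T5,v) for v in(('side','top'),('side',),('top',))])
s=robot.state();C={n:robot.capture(n) for n in('side','top')}
print('now',[fit(C,s['eef_pos'],s['tcp_rot'],v) for v in(('side','top'),('side',),('top',))])
E
python3 pitch.py;  python3 go.py cradle 210
```

```text
before [(array([ 0.27, -6.  ,  6.1 ]), np.float64(-1.06)), (array([ 0.79, -6.  ,  6.03]), np.float64(-0.85)), (array([-2.38, -5.69,  3.  ]), np.float64(-1.32))]
now [(array([-0.45,  1.44,  0.74]), np.float64(-1.04)), (array([-3.17,  2.18, -0.11]), np.float64(-0.72)), (array([-2.1 , -6.  ,  1.53]), np.float64(-1.4))]
t 16.775 pos [587.3  -6.8 179.3] j [-13.4   3.7  -2.2  84.2  -0.  157.5] F [-0.  -0.6 -3.3] M [-0.03 -0.02  0.  ] w 27.2 100.0
target [664.7 169.1 191.8] turn [-1.2000e-01  7.0000e-02 -1.0411e+02] shift now-axes [ 104.3 -161.5  -12.6] shift after turn [131.2 140.5 -12.5]
```

Image fit of the tilt isn't trustworthy here, so I'll rely on contact sensing at the cradle. First clear the grinder (up and out), then turn and cross.

```bash
python3 -m crank '[0,0,0,0.02,0.003,-0.04,20,0,0,0,0.02,0.003,-0.03,20,0,0,-10.4,0,0,0,20,0,0,-10.4,0,0,0,20,0,0,-10.4,0,0,0,20,0,0,-10.4,0,0,0,20,0,0,-10.4,0,0,0,20,0,0,-10.4,0,0,0,20]'; python3 -m crank '[0,0,-10.4,0,0,0,20,0,0,-10.4,0,0,0,20,0,0,-10.4,0,0,0,20,0,0,-10.4,0,0,0,20,0,0,0,0,0,0,20,0,0,0,0,0,0,20]'; python3 go.py cradle 150
```

```text
t: 17.77
eef_pos: [627.6, -6.4, 248.5]
tcp_rot: [[0.311, 0.95, -0.004], [0.95, -0.311, 0.0], [-0.001, -0.003, -1.0]]
force: [0.1, -0.2, -3.5]
grip_width: 0.32
grip_force: 99.9
t: 18.52
eef_pos: [627.9, -6.4, 249.4]
tcp_rot: [[-0.389, 0.921, -0.002], [0.921, 0.389, -0.0], [0.001, -0.002, -1.0]]
force: [-0.1, -0.3, -3.3]
grip_width: 0.323
grip_force: 99.9
t 18.525 pos [627.9  -6.4 249.4] j [-12.5  11.4  13.4  92.1  -0.   54.6] F [-0.1 -0.3 -3.3] M [ 0.05  0.04 -0.03] w 27.4 99.9
target [664.7 169.1 131.8] turn [-0.12 -0.05 -0.34] shift now-axes [147.3 102.5 117.5] shift after turn [146.8 103.1 117.6]
```

```bash
python3 -m crank '[0,0,-0.3,0.037,0.0256,0.015,20,0,0,0,0.037,0.0256,0.015,20,0,0,0,0.037,0.0256,0.015,20,0,0,0,0.036,0.0256,0.015,20,0,0,0,0,0,0,20,0,0,0,0,0,0,20]'; python3 go.py cradle 150
python3 - <<'E'
from h import *
from bench import robot
from go import G,K
s=robot.state();T=s['tcp_rot'];g=s['eef_pos']-K*T[:,2];D=-T[:,0]
for n in('side','top'):
    c=robot.capture(n);cv2.imwrite(f'pics/{n}6.png',c['color']);pickle.dump(c,open(n+'6.pkl','wb'))
    gr=c['color'].min(2).astype(float)
    for lo in(15,30,45,55,66,72):
        A,B=proj(c,[g+D*(lo-G),g+D*(lo+1-G)]);d=(B-A)/np.linalg.norm(B-A);nn=np.array([-d[1],d[0]])
        t=np.arange(-20,20.1,.5);p=A+t[:,None]*nn
        v=cv2.remap(gr.astype(np.float32),p[:,0].astype(np.float32).reshape(1,-1),p[:,1].astype(np.float32).reshape(1,-1),1)[0]
        gd=np.convolve(v,[1,1,1,0,-1,-1,-1],'same'); gd[:5]=gd[-5:]=0
        print(n,lo,A.round(1),'edges',t[gd.argmax()],t[gd.argmin()],'mid',(t[gd.argmax()]+t[gd.argmin()])/2,v[::8].astype(int))
E
```

```text
t: 19.27
eef_pos: [663.7, 168.9, 189.9]
tcp_rot: [[-0.396, 0.918, -0.002], [0.918, 0.396, -0.001], [0.0, -0.002, -1.0]]
force: [0.7, -0.8, -2.6]
grip_width: 0.323
grip_force: 99.9
t 19.275 pos [663.7 168.9 189.9] j [ 3.4 21.1 18.5 87.5 -0.  70. ] F [ 0.7 -0.8 -2.6] M [0.05 0.04 0.03] w 27.5 99.9
target [664.7 169.1 131.8] turn [-0.1  -0.    0.11] shift now-axes [-0.2  1.1 58.1] shift after turn [-0.2  1.  58.1]
side 15 [206.2 201.6] edges -8.5 -2.0 mid -5.25 [ 58  54  53 187 246  58  54  67  67  56  53]
side 30 [207.3 195.8] edges 2.5 15.0 mid 8.75 [56 56 58 55 56 57 76 59 80 61 57]
side 45 [208.4 190.1] edges 5.5 8.5 mid 7.0 [ 65  59  59  59  58  58  57 116  56  69  62]
side 55 [209.1 186.4] edges 13.5 17.0 mid 15.25 [ 58  58  61  93  65  61  60 111  67 138  64]
side 66 [209.8 182.3] edges 9.5 17.0 mid 13.25 [60 60 60 60 62 64 64 64 92 96 86]
side 72 [210.3 180.2] edges 9.5 -12.5 mid -1.5 [ 60  61  61  62  63  65  66  68  99 102 110]
top 15 [225.3  98.3] edges -9.0 5.5 mid -1.75 [ 44  45  44 199 239 238 191  58  48  58 147]
top 30 [232.1  95.9] edges -9.0 6.0 mid -1.5 [ 43  45  43 201 241 240 194  60  52  47  75]
top 45 [238.9  93.4] edges -9.0 6.0 mid -1.5 [ 43  43  46 204 241 240 197  59  52  50  42]
top 55 [243.4  91.8] edges -8.5 6.0 mid -1.25 [ 45  46  54 191 241 240 196  59  49  48  48]
top 66 [248.3  90. ] edges -9.0 6.0 mid -1.5 [ 44  48  46 193 241 239 194  60  47  51  51]
top 72 [251.   89.1] edges -8.5 6.0 mid -1.25 [ 43  50  46 191 242 240 198  59  47  49  47]
```

```bash
python3 - <<'E'
from h import *
from bench import robot
from go import G,K
s=robot.state();T=s['tcp_rot'];g=s['eef_pos']-K*T[:,2];D=-T[:,0]
c=pickle.load(open('top6.pkl','rb'));gr=c['color'].min(2).astype(np.float32)
xs=np.arange(0,125,.5)
P=proj(c,np.array([g+D*(x-G) for x in xs]));d=P[-1]-P[0];d/=np.linalg.norm(d);nn=np.array([-d[1],d[0]])
def prof(o): 
    q=(P+o*nn).astype(np.float32);return cv2.remap(gr,q[:,:1],q[:,1:],1)[:,0]
m=np.mean([prof(o) for o in(-4,-3,-2,-1,0,1)],0); e=np.mean([prof(o) for o in(-7.5,4)],0)
w=lambda a,b:(xs>=a)&(xs<=b)
for a in(20,60): k=w(a-10,a+10);print('groove',a,xs[k][(m[k]-np.poly1d(np.polyfit(xs[k],m[k],1))(xs[k])).argmin()],m[k][::4].round())
k=w(95,118);print('end',xs[k][np.gradient(m[k]).argmin()]);k=w(70,92);print('shoulder',xs[k][np.gradient(e[k]).argmin()],e[k][::4].round())
R=__import__('json').load(open('R3.json'));c0=load()['top']
E
```

```text
groove 20 19.0 [240. 239. 239. 234. 224. 224. 234. 239. 240. 241. 241.]
groove 60 60.0 [241. 241. 241. 238. 230. 223. 231. 239. 241. 241. 241.]
end 106.0
shoulder 79.5 [210. 206. 206. 202. 176. 134.  96.  79.  78.  76.  76.  77.]
```

Axial position in the grip is confirmed to within 1 mm (grooves at 19 and 60, end at 106). Lower towards the cradle.

```bash
python3 -m crank '[0,0,0.1,0,0.001,0.03,20,0,0,0,0,0,0.03,20,0,0,0,0,0,0.03,20,0,0,0,0,0,0.02,20,0,0,0,0,0,0.015,20,0,0,0,0,0,0.01,20,0,0,0,0,0,0,20]'; python3 go.py cradle 65
```

```text
t: 20.25
eef_pos: [664.4, 169.3, 54.8]
tcp_rot: [[-0.396, 0.918, -0.002], [0.918, 0.396, -0.0], [0.0, -0.002, -1.0]]
force: [-1.0, -0.0, -3.2]
grip_width: 0.318
grip_force: 100.0
t 20.25 pos [664.4 169.3  54.8] j [ 3.4 23.2  7.  73.9 -0.  70.1] F [-1.  -0.  -3.2] M [ 0.05  0.05 -0.01] w 27.0 100.0
target [664.7 169.1  46.8] turn [-0.09 -0.02  0.08] shift now-axes [-0.3  0.2  8. ] shift after turn [-0.3  0.1  8. ]
```

```bash
python3 -m crank '[0,0,0,0,0,0.006,20,0,0,0,0,0,0.006,20,0,0,0,0,0,0.004,20,0,0,0,0,0,0.003,20,0,0,0,0,0,0.003,20,0,0,0,0,0,0,20]'; python3 go.py cradle 50;  python3 -m crank '[0,0,0,0,0,0.001,20,0,0,0,0,0,0.001,20,0,0,0,0,0,0,20]'; python3 go.py cradle 45
```

```text
t: 21.0
eef_pos: [664.4, 169.4, 32.8]
tcp_rot: [[-0.396, 0.918, -0.002], [0.918, 0.396, -0.0], [0.0, -0.002, -1.0]]
force: [0.3, 0.1, -3.3]
grip_width: 0.319
grip_force: 100.0
t 21.0 pos [664.4 169.4  32.8] j [ 3.4 24.   5.7 71.8 -0.  70.1] F [ 0.3  0.1 -3.3] M [0.02 0.05 0.05] w 27.1 100.0
target [664.7 169.1  31.8] turn [-0.09 -0.02  0.09] shift now-axes [-0.4  0.2  1. ] shift after turn [-0.4  0.2  1. ]
t: 21.38
eef_pos: [664.5, 169.4, 31.0]
tcp_rot: [[-0.396, 0.918, -0.001], [0.918, 0.396, -0.0], [0.0, -0.001, -1.0]]
force: [0.4, 0.1, -3.4]
grip_width: 0.322
grip_force: 100.0
t 21.375 pos [664.5 169.4  31. ] j [ 3.4 24.1  5.6 71.6 -0.  70.1] F [ 0.4  0.1 -3.4] M [0.11 0.08 0.03] w 27.4 100.0
target [664.7 169.1  26.8] turn [-0.07 -0.01  0.09] shift now-axes [-0.3  0.   4.2] shift after turn [-0.3  0.   4.2]
```

Axis is at about 49 and still free. Go on 1 mm at a time.

```bash
for i in 1; do python3 -m crank '[0,0,0,0,0,0.001,20,0,0,0,0,0,0,20]'; python3 -m crank '[0,0,0,0,0,0.001,20,0,0,0,0,0,0,20]'; python3 go.py cradle 45; done
```

```text
t: 21.62
eef_pos: [664.5, 169.4, 29.9]
tcp_rot: [[-0.396, 0.918, -0.001], [0.918, 0.396, -0.0], [0.0, -0.001, -1.0]]
force: [-0.1, 1.1, -3.8]
grip_width: 0.322
grip_force: 100.0
t: 21.88
eef_pos: [664.5, 169.4, 28.9]
tcp_rot: [[-0.396, 0.918, -0.001], [0.918, 0.396, -0.0], [0.0, -0.001, -1.0]]
force: [0.2, 0.7, -2.4]
grip_width: 0.319
grip_force: 100.0
t 21.875 pos [664.5 169.4  28.9] j [ 3.4 24.1  5.5 71.4 -0.  70.1] F [ 0.2  0.7 -2.4] M [0.01 0.05 0.02] w 27.1 100.0
target [664.7 169.1  26.8] turn [-0.08 -0.01  0.09] shift now-axes [-0.3  0.1  2.1] shift after turn [-0.3  0.1  2.1]
```

```bash
python3 -m crank '[0,0,0,0,0,0.001,20,0,0,0,0,0,0,20]' | grep force; python3 go.py cradle 45
```

```text
force: [0.5, 0.4, -2.5]
grip_force: 100.0
t 22.125 pos [664.6 169.4  28. ] j [ 3.4 24.2  5.4 71.3 -0.  70.1] F [ 0.5  0.4 -2.5] M [0.05 0.02 0.05] w 27.7 100.0
target [664.7 169.1  26.8] turn [-0.06 -0.01  0.09] shift now-axes [-0.3 -0.1  1.2] shift after turn [-0.3 -0.1  1.2]
```

```bash
python3 -m crank '[0,0,0,0,0,0.001,20,0,0,0,0,0,0,20]' | grep force; python3 go.py cradle 45; python3 -m crank '[0,0,0,0,0,0.0007,20,0,0,0,0,0,0,20]' | grep force; python3 go.py cradle 45
```

```text
force: [0.1, 0.8, -0.8]
grip_force: 100.3
t 22.375 pos [664.9 169.5  27.5] j [ 3.4 24.2  5.4 71.2 -0.  70.1] F [ 0.1  0.8 -0.8] M [ 0.14 -0.09 -0.06] w 27.4 100.3
target [664.7 169.1  26.8] turn [-0.02  0.    0.09] shift now-axes [-0.2 -0.4  0.7] shift after turn [-0.2 -0.4  0.7]
force: [-1.0, 1.4, 5.5]
grip_force: 100.9
t 22.625 pos [665.  169.5  27.3] j [ 3.4 24.2  5.4 71.2 -0.  70.1] F [-1.   1.4  5.5] M [ 0.23  0.17 -0.15] w 27.4 100.9
target [664.7 169.1  26.8] turn [0.   0.   0.08] shift now-axes [-0.2 -0.5  0.5] shift after turn [-0.2 -0.5  0.5]
```

Contact is at the right height, and the moment (about 0.2 N·m, as expected for 9 N centred 20 mm from the grip) means both notches are bearing. Ease the push, soften the grip, then open.

```bash
python3 -m crank '[0,0,0,0,0,-0.0005,20,0,0,0,0,0,0,20,0,0,0,0,0,0,20]' 20;python3 go.py cradle 45;  python3 -m crank '[0,0,0,0,0,0,38,0,0,0,0,0,0,45,0,0,0,0,0,0,55,0,0,0,0,0,0,55,0,0,0,0,0,0,55]'; python3 go.py cradle 45
```

```text
t: 23.0
eef_pos: [665.0, 169.5, 27.3]
tcp_rot: [[-0.396, 0.918, -0.0], [0.918, 0.396, 0.0], [0.0, -0.0, -1.0]]
force: [2.6, 2.5, 4.8]
grip_width: 0.322
grip_force: 100.9
t 23.0 pos [665.  169.5  27.3] j [ 3.4 24.2  5.4 71.2  0.  70.1] F [2.6 2.5 4.8] M [ 0.42 -0.4  -0.17] w 27.4 100.9
target [664.7 169.1  26.8] turn [-0.   -0.    0.09] shift now-axes [-0.2 -0.5  0.5] shift after turn [-0.2 -0.5  0.5]
t: 23.62
eef_pos: [664.5, 169.4, 26.8]
tcp_rot: [[-0.396, 0.918, -0.001], [0.918, 0.396, -0.0], [0.0, -0.001, -1.0]]
force: [0.0, 0.2, -0.3]
grip_width: 0.547
grip_force: 0.0
t 23.625 pos [664.5 169.4  26.8] j [ 3.4 24.2  5.4 71.2 -0.  70.1] F [ 0.   0.2 -0.3] M [-0.03  0.   -0.03] w 46.5 0.0
target [664.7 169.1  26.8] turn [-0.07 -0.01  0.09] shift now-axes [-0.3  0.   0. ] shift after turn [-0.3  0.   0. ]
```

Released with no residual force. Retreat straight up, then check in the images.

```bash
python3 -m crank '[0,0,0,0,0,-0.01,55,0,0,0,0,0,-0.02,55,0,0,0,0,0,-0.04,55,0,0,0,0,0,-0.05,55,0,0,0,0,0,-0.05,55,0,0,0,0,0,-0.05,55,0,0,0,0,0,-0.03,55]' | grep -E 'eef|force'; python3 -m crank '[0,0,0,-0.04,-0.04,-0.02,55,0,0,0,-0.04,-0.04,0,55,0,0,0,-0.04,-0.04,0,55,0,0,0,-0.04,-0.04,0,55,0,0,0,-0.03,-0.03,0,55,0,0,0,0,0,0,55,0,0,0,0,0,0,55]'| grep -E 'eef|force'
python3 - <<'E'
from edge import *
from bench import robot
R=json.load(open('R3.json'));o=R['cradle'];C={n:robot.capture(n) for n in('top','side')};Gd=grads(C)
for n in C: cv2.imwrite(f'pics/{n}_end.png',C[n]['color'])
def ed(p):   # pin mid x,y, z, yaw, pitch
    a,b=np.radians(p[3]),np.radians(p[4]);D=np.array([np.cos(a)*np.cos(b),np.sin(a)*np.cos(b),np.sin(b)]);X=lambda x:np.array(p[:3])+D*x
    E=[]
    for n in C:
        E+=[(n,*e) for e in sil(C,n,X(-80),X(80),15)];S=sil(C,n,X(80),X(105),9);E+=[(n,*e) for e in S];E.append((n,S[0][1],S[1][1]))
        S=sil(C,n,X(0),X(80),12);E.append((n,S[0][1],S[1][1]));S=sil(C,n,X(0),X(-80),12);E.append((n,S[0][1],S[1][1]))
    return E
y=o[2]-180
r=differential_evolution(lambda p:-score(C,Gd,ed(p),C),[(o[0]-10,o[0]+10),(o[1]-10,o[1]+10),(38,60),(y-6,y+6),(-6,6)],seed=1,popsize=15,maxiter=80)
print(r.x.round(1),r.fun,'cradle',np.round(o,1),y)
d=np.array(r.x[:2])-o[:2];a=np.radians(y);print('along',d@[np.cos(a),np.sin(a)],'across',d@[-np.sin(a),np.cos(a)])
# changes elsewhere since start
C0=load()
for n in C:
    D=cv2.absdiff(C0[n]['color'],C[n]['color']).max(2);k,l,st,_=cv2.connectedComponentsWithStats((D>40).astype(np.uint8))
    print(n,[s.tolist() for s in st[1:] if s[4]>25])
E
```

```text
eef_pos: [665.3, 169.5, 282.3]
force: [0.5, 0.8, -1.4]
grip_force: 0.0
eef_pos: [565.8, -80.0, 298.4]
force: [0.5, 0.6, 0.3]
grip_force: 0.0
[681.  140.5  41.5 -67.4   2.7] -1.0257384635665956 cradle [672.7 150.5 113.2] -66.7555815790703
along 12.46797649651285 across 3.68916905781492
top [[0, 0, 391, 400, 83150], [388, 115, 12, 13, 95], [259, 225, 10, 14, 68], [52, 312, 21, 35, 214]]
side [[280, 0, 51, 18, 678], [494, 0, 25, 11, 46], [533, 0, 29, 43, 729], [613, 0, 27, 15, 207], [584, 19, 56, 50, 1291], [285, 24, 40, 11, 284], [320, 35, 8, 26, 150], [269, 57, 16, 14, 119], [330, 56, 15, 6, 57], [330, 63, 15, 28, 204], [603, 69, 37, 5, 101], [549, 79, 91, 147, 7705], [289, 92, 13, 25, 145], [321, 92, 4, 18, 59], [290, 124, 13, 11, 109], [534, 162, 21, 22, 274], [294, 168, 12, 10, 95], [476, 182, 164, 218, 14278], [215, 220, 14, 22, 222], [632, 228, 7, 7, 32], [627, 237, 13, 25, 118], [207, 248, 19, 51, 577], [522, 323, 39, 29, 141]]
```

The arm still hides the top view; swing it away to the left, then measure the ends directly.

```bash
python3 -m crank '[0,0,0,0.06,-0.01,0,55,0,0,0,0.06,-0.01,0,55,0,0,0,0.06,-0.01,0,55,0,0,0,0.06,-0.01,0,55,0,0,0,0.06,-0.01,0,55,0,0,0,0.06,-0.01,0,55,0,0,0,0.06,-0.01,0,55,0,0,0,0.06,-0.01,0,55]' | grep -E 'eef|^force'; python3 -m crank '[0,0,0,0.06,-0.01,0,55,0,0,0,0.06,-0.01,0,55,0,0,0,0.06,-0.01,0,55,0,0,0,0.06,-0.01,0,55,0,0,0,0.05,-0.01,0,55,0,0,0,0,0,0,55]'| grep -E 'eef|^force'
cat > chk.py <<'E'
from edge import *
from bench import robot
R=json.load(open('R3.json'));o=R['cradle'];C={n:robot.capture(n) for n in('top','side')};C0=load()
a=np.radians(o[2]-180);D=np.array([np.cos(a),np.sin(a),0]);m=np.array([o[0],o[1],45.])
for n in C:
    gr=C[n]['color'].min(2).astype(np.float32)
    A,B=proj(C[n],[m,m+D]);d=(B-A)/np.linalg.norm(B-A);nn=np.array([-d[1],d[0]])
    for x in(-35,0,35):
        t=np.arange(-14,14.1,.5);q=(proj(C[n],m+D*x)[0]+t[:,None]*nn).astype(np.float32);v=cv2.remap(gr,q[:,:1],q[:,1:],1)[:,0]
        g=gaussian_filter(v,1.5,order=1);print(n,'across at',x,'edges px',t[g.argmax()],t[g.argmin()])
    xs=np.arange(-110,125,1.);P=proj(C[n],m+D*xs[:,None])
    v=np.mean([cv2.remap(gr,*(lambda q:(q[:,:1],q[:,1:]))((P+k*nn).astype(np.float32)),1)[:,0] for k in(-2,-1,0,1)],0)
    print(n,'along',list(zip(xs[::5].astype(int).tolist(),v[::5].astype(int).tolist())))
    Df=cv2.absdiff(C0[n]['color'],C[n]['color']).max(2);k,l,st,_=cv2.connectedComponentsWithStats((Df>50).astype(np.uint8))
    print(n,'changed',[s.tolist() for s in st[1:] if s[4]>20])
E
python3 chk.py
```

```text
eef_pos: [300.2, 331.1, 297.7]
force: [0.9, 0.7, 0.2]
eef_pos: [137.8, 577.5, 296.1]
force: [0.2, -0.4, 0.1]
top across at -35 edges px -7.5 3.5
top across at 0 edges px -7.5 3.5
top across at 35 edges px -8.0 4.0
top along [(-110, 213), (-105, 208), (-100, 157), (-95, 158), (-90, 163), (-85, 180), (-80, 233), (-75, 238), (-70, 238), (-65, 238), (-60, 237), (-55, 237), (-50, 237), (-45, 237), (-40, 237), (-35, 237), (-30, 237), (-25, 237), (-20, 237), (-15, 238), (-10, 238), (-5, 238), (0, 239), (5, 238), (10, 239), (15, 235), (20, 225), (25, 239), (30, 240), (35, 240), (40, 240), (45, 240), (50, 240), (55, 239), (60, 228), (65, 239), (70, 241), (75, 240), (80, 236), (85, 234), (90, 234), (95, 235), (100, 232), (105, 170), (110, 66), (115, 45), (120, 43)]
top changed [[261, 110, 15, 12, 116], [388, 115, 12, 13, 95], [216, 117, 38, 22, 391], [204, 134, 6, 9, 32], [350, 140, 11, 13, 92]]
side across at -35 edges px -8.5 6.0
side across at 0 edges px -8.0 6.0
side across at 35 edges px -12.5 11.0
side along [(-110, 177), (-105, 150), (-100, 130), (-95, 159), (-90, 183), (-85, 170), (-80, 163), (-75, 165), (-70, 231), (-65, 246), (-60, 245), (-55, 245), (-50, 245), (-45, 245), (-40, 245), (-35, 245), (-30, 245), (-25, 244), (-20, 245), (-15, 245), (-10, 244), (-5, 245), (0, 245), (5, 245), (10, 245), (15, 245), (20, 245), (25, 246), (30, 242), (35, 240), (40, 246), (45, 245), (50, 246), (55, 246), (60, 246), (65, 246), (70, 243), (75, 239), (80, 246), (85, 246), (90, 246), (95, 246), (100, 246), (105, 247), (110, 241), (115, 134), (120, 49)]
side changed [[290, 105, 10, 12, 96], [290, 124, 12, 11, 107], [294, 169, 12, 9, 90], [215, 221, 14, 21, 212], [208, 248, 18, 41, 470], [207, 286, 16, 13, 71], [556, 286, 84, 114, 1390], [607, 326, 33, 56, 159], [598, 343, 42, 57, 611], [587, 383, 16, 17, 52]]
```

```bash
python3 - <<'E'
from edge import *
R=json.load(open('R3.json'));o=R['cradle'];c=load()['top'];a=np.radians(o[2]-180);D=np.array([np.cos(a),np.sin(a),0]);N=np.array([-D[1],D[0],0])
gr=c['color'].min(2).astype(np.float32);xs=np.arange(-95,95,1.)
for H in(45,52):
  for L in(-22,-18,18,22):
    P=proj(c,np.array([o[0],o[1],H])+D*xs[:,None]+N*L).astype(np.float32);v=cv2.remap(gr,P[:,:1],P[:,1:],1)[:,0];g=gaussian_filter(v,2,order=1)
    e=[]
    for lo,hi,s in((-90,-62,1),(-62,-35,-1),(35,60,1),(60,90,-1)):
        k=(xs>=lo)&(xs<=hi);e.append((xs[k][(s*g[k]).argmax()],round((s*g[k]).max(),1)))
    print(H,L,e)
E
```

```text
45 -22 [(np.float64(-76.0), np.float32(11.8)), (np.float64(-46.0), np.float32(12.1)), (np.float64(45.0), np.float32(13.2)), (np.float64(70.0), np.float32(9.9))]
45 -18 [(np.float64(-76.0), np.float32(11.5)), (np.float64(-47.0), np.float32(11.3)), (np.float64(45.0), np.float32(13.1)), (np.float64(71.0), np.float32(10.7))]
45 18 [(np.float64(-75.0), np.float32(10.4)), (np.float64(-48.0), np.float32(10.9)), (np.float64(45.0), np.float32(12.9)), (np.float64(71.0), np.float32(22.6))]
45 22 [(np.float64(-75.0), np.float32(9.9)), (np.float64(-49.0), np.float32(10.9)), (np.float64(45.0), np.float32(15.7)), (np.float64(71.0), np.float32(22.5))]
52 -22 [(np.float64(-75.0), np.float32(12.0)), (np.float64(-46.0), np.float32(11.2)), (np.float64(45.0), np.float32(13.3)), (np.float64(71.0), np.float32(10.8))]
52 -18 [(np.float64(-74.0), np.float32(10.8)), (np.float64(-46.0), np.float32(12.9)), (np.float64(45.0), np.float32(12.9)), (np.float64(71.0), np.float32(10.1))]
52 18 [(np.float64(-74.0), np.float32(9.9)), (np.float64(-48.0), np.float32(10.9)), (np.float64(45.0), np.float32(15.0)), (np.float64(72.0), np.float32(22.8))]
52 22 [(np.float64(-73.0), np.float32(8.2)), (np.float64(-48.0), np.float32(8.8)), (np.float64(46.0), np.float32(15.2)), (np.float64(71.0), np.float32(17.1))]
```

The pin lies seated in both notches, within about 2 mm of centre. Only the pin's own places have changed in the pictures, and the arm is clear. Hand in.

```bash
python3 -c "
from bench import robot
print(robot.state()['t'],robot.sign_off())"
```

```text
the job is handed in; nothing more can be done
27.325 None
```

The pin passed the go gap and stopped in the no-go gap under a push of about 9 N. It now lies in both V-block notches, about 2 mm off centre lengthwise by the camera, and the job was handed in at 27.3 s with the pictures showing nothing else moved.

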